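# Scrub the cup and hold the lunchbox open

### The arm

A 6-joint arm with a two-finger parallel gripper is mounted at the origin on the work surface. World frame = base frame: x ahead of the robot, y to its left, z up, the work surface at z = 0. Lengths are in m, angles in degrees, forces in N, time in s.
With the tool pointing down it reaches from about 0.375 to 0.75 m from the base axis. Payload 9 kg.
Tool frame: the origin (TCP) lies where the fingers leave the gripper's body, on its centre line; the fingertips stand 73 mm ahead of it and the grasp point (between the pads) lies 54 mm ahead of it (robot.tip_reach is the distance from the TCP to the fingertips, in m); z points along the fingers, y is the line along which they close (so a half turn about z gives the same grasp; the last joint's range is limited). The gripper opens to 85 mm and grips with 20 to 120 N. Pads are 22 mm wide; open, the fingers measure 114 mm over their backs; the gripper's body (76 mm by 85 mm) begins 54 mm behind the grasp point. The pads swing forward as they close: fully open they stand 13 mm farther back than shut.
Start: joints at [-81.114, 5.964, 5.575, 89.605, 0, 77.527], TCP at [0.219, -0.559, 0.304] pointing down, gripper open.
Joint ranges: [-171.21, 171.21], [-48.23, 106.86], [-62.78, 66.21], [-105.2, 120.99], [-86.42, 89.51], [-180, 180]. Speed limits (degrees/s): [127.2, 127.2, 147.25, 180, 180, 180].

### API

Orientations are given as [roll, pitch, yaw] about the fixed x, y, z axes, in that order (R = Rz(yaw) Ry(pitch) Rx(roll)).
In Python, from plant import robot gives the robot as it stands. Calls block until the motion is done:
- robot.move_pose(position, orientation): joint-space move of the TCP to a pose.
- robot.line_to(position, vel=0.15, rotation=None, guard=None): straight line of the TCP; rotation=None keeps the orientation; vel is the mean speed in m/s. With guard (N) it stops when the force on the tool has changed by that much, and returns True; else False.
- robot.goto_joints(angles): joint-space move.
- robot.set_gripper(opening): finger opening in m; the grip force is fixed at half the most; returns when the fingers have stopped.
- robot.pause(seconds).
- robot.ik(position, orientation): joint angles nearest the present ones, or None.
- robot.observe(): the state.
- robot.grab_frame(name): name is "scene" or "top"; returns the picture (480x640x3 uint8, blue, green, red); there is no depth.
- robot.get_calibration(name): a dict with "vertical_fov" (degrees; the focal length in pixels is half the picture's height over the tangent of half this angle, whatever the lens; pixels are square), "cx", "cy" (the principal point, pixels), "k1" (the pictures are not rectified: a ray, as slopes to the right and down, at radius r is drawn at 1 + k1 r^2 times it, then the intrinsics apply), "rvec" (rotation vector, rad) and "tvec" (3), from world to camera coordinates, as OpenCV has them. Camera axes: x right, y down, z forward; pixel columns grow to the right and rows downward; lengths in m; the calibration is good to about 2 mm. A picture is of the moment at which its call begins. get_calibration takes no time and is no camera call.
A pose or a line that the arm cannot do raises robot.IKError and nothing moves.
- robot.job_done(): hands the job in; it is judged then, once.
The state is a dict: "time": time; "q": joint angles; "qvel": joint speeds; "joint_torque": joint torques, N m; "tool_pos": TCP position; "tcp_rot": TCP orientation; "ft_force": force on the tool from outside, world axes, zero at the start; "torque": the same for the moment, N m; "gripper_width": finger opening in m; "gripper_force": force on a finger pad.
Only numpy, scipy, OpenCV 4.12 (cv2) and the standard library are available. Lean on these libraries where they do the work, as an engineer would, in place of code of your own. Each camera call takes 0.05 s, during which the arm holds its last target. There are 200 camera calls.

### The job

Clear up after lunch: scrub out the green cup with the brush that stands in it, lifting the brush by about half the cup's depth and pushing it back down to the bottom, two times, without taking its head out of the cup, and then let go and leave it standing in the cup. Then lift the orange lunchbox's lid by its grey clip tab and hold it open at 60 degrees from closed, so that I can pack the cup in: finish while still holding the lid there with the gripper, as it falls shut by itself. Leave the cup standing where it is, and leave the other things alone.

Things in the scene. Friction and masses are not known exactly. Their poses are not given: they have to be found in the camera images.
- brush_grip (a point): centre of the blue grip of the bottle brush, 175 mm above the brush's flat foot. The brush stands upright, foot down, loose in the green cup, 210 mm long, 70 g, round about its axis: white bristle head 44 mm in diameter (rigid, 0 to 60 mm above the foot), thin steel stem (60 to 110 mm), blue plastic grip 18 mm in diameter (110 to 210 mm). z points up along the brush
- brush: the bottle brush; origin at the centre of its flat foot, z along the brush to the grip
- brush_foot (a point): centre of the brush's flat foot (the lower end of the bristle head); it starts on the cup's inner floor
- cup: green ceramic cup, round, no handle, 76 mm across the rim, 95 mm high, wall 4 mm, inner floor 5 mm above its underside, 350 g, loose; origin at the centre of its underside, z up. The brush head has about 10 mm of play all round in it
- lunchbox: orange plastic lunchbox, fixed to the surface; origin at the centre of its underside. 170 mm along its x, 230 mm along its y, 85 mm high without the lid; its front (-x) faces roughly towards the robot
- lid (a joint): opening angle of the lunchbox lid, rad: 0 closed (level), grows as the front edge rises, 1.047 is 60 degrees, stop at 1.9. The lid (orange, 10 mm thick, about 200 g) is unlatched, has a nearly free hinge without a spring along the far (+x) top edge of the lunchbox, and falls shut when let go below about 90 degrees
- lid_hinge (a point): middle of the hinge line, on the far top edge of the lunchbox, 85 mm above the surface; the hinge runs along the lunchbox's y
- lid_tab (a point): gripping point on the grey clip tab that sticks out from the middle of the lid's front edge in the plane of the lid. The tab is 26 mm wide (along the lunchbox's y), 12 mm thick and stands out 48 mm; this point is 34 mm out from the lid's edge, half-way through the thickness, 204 mm from the hinge line and 6 mm above it when closed. The tab turns with the lid; pinched across its width it can turn between the fingers
- eraser: bystander: red hard silicone eraser 55 x 24 x 14 mm; origin at the centre of its underside
- set_square: bystander: flat wooden set square about 200 x 115 x 6 mm; origin under its middle
- flask: bystander: steel drinking flask, 66 mm in diameter, 190 mm high; origin at the centre of its underside
- jar: bystander: closed jar, 70 mm in diameter, 90 mm high; origin at the centre of its underside
- pen_tray (a joint): bystander: tilt angle of the clear tray of the tilt-out pen bin (housing 110 x 200 x 120 mm) at the far edge, rad: 0 is shut

How it is judged:
By the outcome, as a careful person would: the job done as asked, in the order asked, and still so for the second after the job is handed in, while the arm keeps its last pose, push and grip.
It also fails if it takes over 54 s, if anything falls off the work surface, if the arm or the gripper's body presses on something with over 40 N, if the wrist force passes 120 N, or if a joint passes its speed limit or range.

## Working session

There is one attempt and no reset: what is moved stays moved. The work goes in short steps, each a Python script; the robot and the scene stay as the last script left them, time stands still between calls to the robot, and variables do not carry over. Pictures are saved under pics/ and viewed, at most 10 in all, crops included, and the job is handed in when it is done.

```bash
mkdir -p pics; ls
python3 - <<'E'
from plant import robot
import cv2
for n in("scene","top"):
    cv2.imwrite(f"pics/{n}0.png",robot.grab_frame(n)); print(robot.get_calibration(n))
s=robot.observe();print(s)
E
```

```text
pics
{'vertical_fov': 42.37531454545618, 'cx': 321.1967831667887, 'cy': 237.4383553789724, 'k1': 0.06935703795357707, 'rvec': array([ 1.82913653,  2.01641011, -0.55638856]), 'tvec': array([ 0.05777897, -0.44045949,  2.08604698])}
{'vertical_fov': 57.42528326006872, 'cx': 315.4622600379923, 'cy': 249.21593040118748, 'k1': -0.0751726138811244, 'rvec': array([ 2.18522408, -2.19380555,  0.11237897]), 'tvec': array([-0.00225807,  0.59396533,  1.49218592])}
{'time': 0.1, 'q': array([-8.11115901e+01,  5.99685457e+00,  5.53189799e+00,  8.96048231e+01,
       -2.55951124e-03,  7.75264064e+01]), 'qvel': array([-0.04136508, -0.14467156,  0.09914042,  0.05245859, -0.00914299,
        0.05587498]), 'joint_torque': array([ 6.97898911e-03, -5.58204353e+01,  5.04723358e+01,  1.28523083e-02,
       -2.16800654e-04, -1.10586092e-05]), 'tool_pos': array([ 0.21851772, -0.55856308,  0.30318677]), 'tcp_rot': array([-1.79931315e+02, -1.25725866e-02,  2.13619975e+01]), 'ft_force': array([-0.06263961,  0.07795592,  0.2836561 ]), 'torque': array([-0.01698021, -0.03725676,  0.04495583]), 'gripper_force': 0.0, 'gripper_width': 0.08516444671340494}
```

View pics/scene0.png

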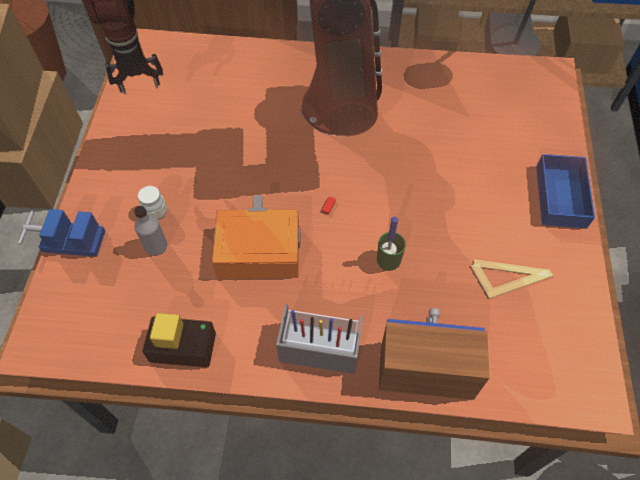

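View pics/top0.png

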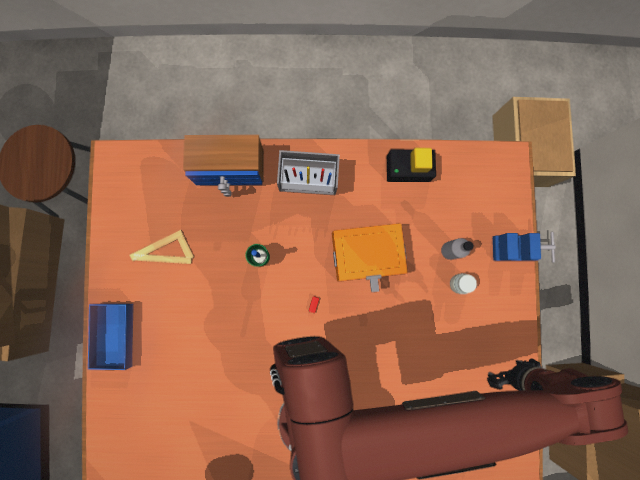

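The scene view shows the cup with brush at about (391,250), grip top at about (394,219), and the lunchbox around (257,243) with its tab at (258,202). In the top view the cup is at (258,255), the lunchbox at (370,252) and the tab at (375,283). I'll zoom in on both.

```bash
cat > h.py <<'E'
import numpy as np, cv2
from scipy.spatial.transform import Rotation as R
from plant import robot
def cam(n):
    c=robot.get_calibration(n); f=240/np.tan(np.radians(c["vertical_fov"]/2))
    K=np.array([[f,0,c["cx"]],[0,f,c["cy"]],[0,0,1.]]); D=np.array([c["k1"],0,0,0.])
    return K,D,np.array(c["rvec"]),np.array(c["tvec"])
def proj(n,P):
    K,D,r,t=cam(n); return cv2.projectPoints(np.array(P,float).reshape(-1,1,3),r,t,K,D)[0].reshape(-1,2)
def ray(n,px):
    K,D,r,t=cam(n); u=cv2.undistortPoints(np.array(px,float).reshape(-1,1,2),K,D).reshape(-1,2)
    Rm=cv2.Rodrigues(r)[0]; d=np.c_[u,np.ones(len(u))]@Rm; return -Rm.T@t,d
def onz(n,px,z):
    o,d=ray(n,px); return o+d*((z-o[2])/d[:,2])[:,None]
E
python3 - <<'E'
import cv2,numpy as np
from h import onz
t=cv2.imread("pics/top0.png");s=cv2.imread("pics/scene0.png")
a=cv2.resize(t[210:310,235:425],None,fx=4,fy=4,interpolation=cv2.INTER_CUBIC)
b=cv2.resize(s[185:285,210:410],None,fx=4,fy=4,interpolation=cv2.INTER_CUBIC)
cv2.imwrite("pics/ta.png",a[:, :760]);cv2.imwrite("pics/sa.png",b)
print(onz("top",[[258,255]],.095),onz("top",[[333,232],[402,224],[407,272],[337,281],[375,283]],.093), onz("scene",[[258,202]],.091))
E
```

```text
[[0.56964279 0.18615189 0.095     ]] [[ 0.64546486 -0.06162248  0.093     ]
 [ 0.67204531 -0.29300371  0.093     ]
 [ 0.51159212 -0.30636981  0.093     ]
 [ 0.48319881 -0.07351029  0.093     ]
 [ 0.47591281 -0.19903661  0.093     ]] [[ 0.47130981 -0.19452704  0.091     ]]
```

View pics/ta.png

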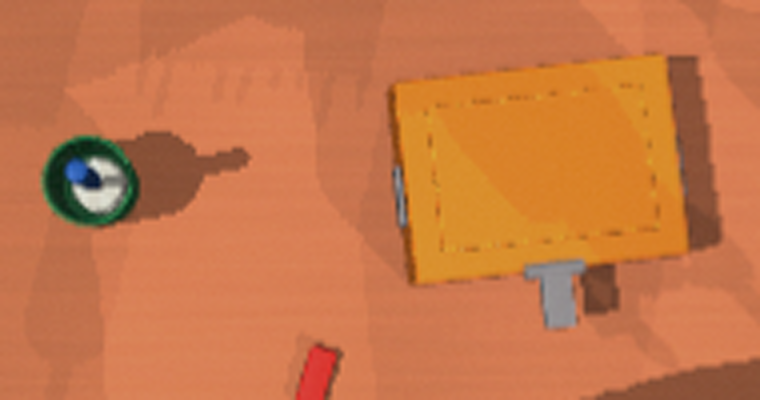

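View pics/sa.png

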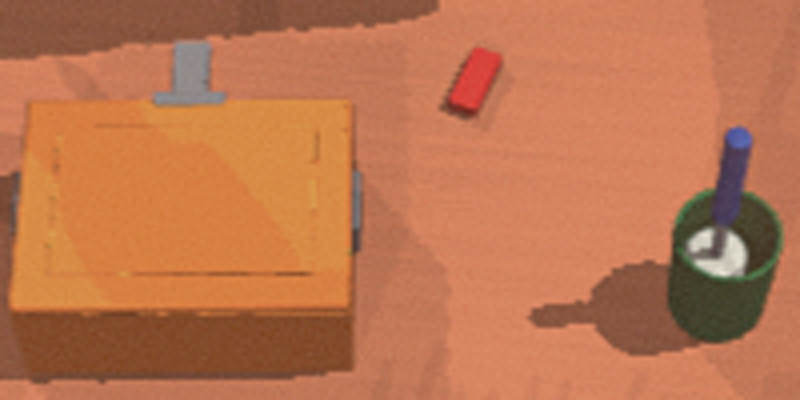

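The top crop shows the rim centre at (91,181), the grip top at (76,171), and the tab running from (555,268) to (561,327). The scene crop shows the grip top at (738,135), the rim centre at (727,233), and the tab end at (192,42). I'll turn these into positions.

```bash
cat > m.py <<'E'
from h import *
T=lambda p:onz
t=lambda l:(np.array(l,float)-1.5)/4+[235,210]
s=lambda l:(np.array(l,float)-1.5)/4+[210,185]
def tri(a,b):
    (o1,d1),(o2,d2)=ray("top",[a]),ray("scene",[b])
    A=np.zeros((3,3));B=np.zeros(3)
    for o,d in((o1,d1[0]),(o2,d2[0])):
        d=d/np.linalg.norm(d);M=np.eye(3)-np.outer(d,d);A+=M;B+=M@o
    return np.linalg.solve(A,B)
E
python3 - <<'E'
from m import *
np.set_printoptions(precision=4,suppress=True)
print("cup",onz("top",t([[91,181]]),.095),onz("scene",s([[727,233]]),.095))
print("grip top",tri(t([76,171]),s([738,135])),onz("top",t([[76,171]]),.215),onz("scene",s([[738,135]]),.215))
print("head",onz("top",t([[99,184]]),.065))
c=onz("top",t([[393,86],[665,55],[688,252],[415,283]]),.095);print("lid",c)
c2=onz("scene",s([[28,101],[353,101],[352,308],[11,307]]),.095);print("lid sc",c2)
print("tab",onz("top",t([[538,275],[570,275],[545,328],[578,326]]),.097),onz("scene",s([[177,43],[210,43],[174,92],[208,92]]),.097))
E
```

```text
cup [[0.5701 0.1882 0.095 ]] [[0.5723 0.1908 0.095 ]]
grip top [0.5694 0.1861 0.2142] [[0.5693 0.1862 0.215 ]] [[0.57   0.1859 0.215 ]]
head [[0.5696 0.1848 0.065 ]]
lid [[ 0.6481 -0.0611  0.095 ]
 [ 0.6739 -0.2888  0.095 ]
 [ 0.5095 -0.3046  0.095 ]
 [ 0.4852 -0.0779  0.095 ]]
lid sc [[ 0.5123 -0.3061  0.095 ]
 [ 0.4895 -0.0773  0.095 ]
 [ 0.6559 -0.0586  0.095 ]
 [ 0.6774 -0.2871  0.095 ]]
tab [[ 0.4912 -0.1792  0.097 ]
 [ 0.491  -0.2057  0.097 ]
 [ 0.4477 -0.1844  0.097 ]
 [ 0.4492 -0.2117  0.097 ]] [[ 0.4537 -0.2086  0.097 ]
 [ 0.4514 -0.185   0.097 ]
 [ 0.4958 -0.2043  0.097 ]
 [ 0.4934 -0.1803  0.097 ]]
```

Run:
```python
from h import *
b=np.array([.5697,.1863])
best=min((np.abs(np.array(q)-robot.observe()["q"]).max(),y) for y in range(-180,180,30) if (q:=robot.ik([*b,.40],[180,0,y])) is not None)
print(best); y=best[1]
robot.set_gripper(.06)
robot.move_pose([*b,.40],[180,0,y])
robot.line_to([*b,.236],guard=6,vel=.12)
cv2.imwrite("pics/b1.png",np.hstack([cv2.resize(robot.grab_frame(n)[y0:y0+150,x0:x0+150],(400,400)) for n,y0,x0 in(("scene",150,310),("top",180,180))]))
s=robot.observe();print(s["time"],s["tool_pos"],s["tcp_rot"],s["ft_force"],s["q"])
```

```text
(np.float64(86.73292345835877), 150)
5.0083 [0.57003424 0.18633742 0.23675263] [1.79961459e+02 5.22805517e-02 1.50000136e+02] [-0.5085162  -0.22948051  0.0765854 ] [ 5.62142706e+00  5.67868859e+00 -1.70191006e+00  8.25544562e+01
  8.79640471e-04  3.56212736e+01]
```

View pics/b1.png

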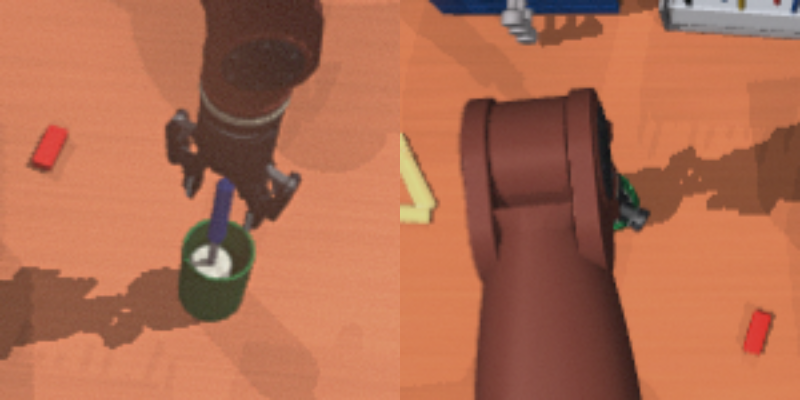

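The brush grip is between the open fingers in the scene crop, at about (222,205). Next: grasp and do the first stroke.

Run:
```python
from h import *
def st(l):
    s=robot.observe();print(l,round(s["time"],2),s["tool_pos"].round(4),s["ft_force"].round(2),round(s["gripper_width"],4),round(s["gripper_force"],1))
robot.set_gripper(.0); st("grip")
b=[.5697,.1863]
robot.line_to([*b,.281],vel=.06); st("up1")
cv2.imwrite("pics/b2.png",cv2.resize(robot.grab_frame("scene")[150:300,310:460],(500,500)))
```

```text
grip 5.47 [0.5698 0.1863 0.2362] [ 0.59 -0.27  2.3 ] 0.0163 58.4
up1 6.38 [0.5696 0.1863 0.2806] [ 0.48 -0.08 -1.5 ] 0.0164 58.4
```

View pics/b2.png

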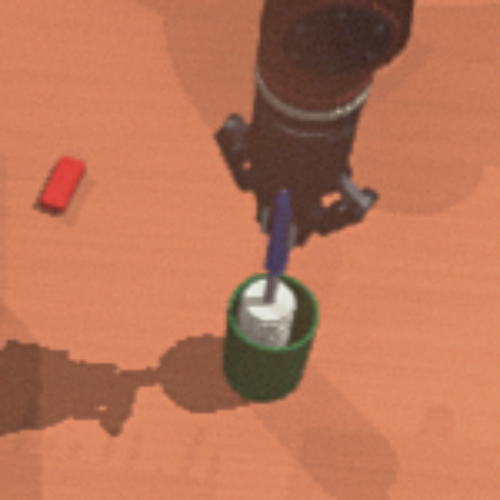

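The head is lifted clear of the floor, still in the cup and free of the walls; the cup stayed put. I'll finish the strokes and release.

Run:
```python
from h import *
def st(l):
    s=robot.observe();print(l,round(s["time"],2),s["tool_pos"].round(4),s["ft_force"].round(2),round(s["gripper_width"],4),round(s["gripper_force"],1))
b=[.5697,.1863]
for i in (1,2):
    robot.line_to([*b,.239],vel=.06); st("down")
    g=robot.line_to([*b,.232],vel=.015,guard=5); robot.pause(.2); st(g)
    if i==1: robot.line_to([*b,.281],vel=.06); robot.pause(.1); st("up2")
robot.set_gripper(.06); st("rel")
robot.line_to([*b,.40],vel=.15)
yaw=5.7; c=np.cos(np.radians(yaw)); s=np.sin(np.radians(yaw))
print([(y,robot.ik([.4632,-.195,.30],[180,0,y])) for y in (yaw,yaw+180)])
cv2.imwrite("pics/b3.png",cv2.resize(robot.grab_frame("scene")[150:300,310:460],(500,500)))
```

```text
down 7.28 [0.5698 0.1863 0.2394] [-0.04  0.21 -0.03] 0.0166 58.4
True 7.81 [0.5701 0.1864 0.2362] [-1.17  0.05  5.45] 0.0167 58.7
up2 8.82 [0.5695 0.1863 0.2804] [-0.24 -0.43 -1.22] 0.0169 58.4
down 9.68 [0.5699 0.1863 0.2394] [ 1.04 -0.44 -0.84] 0.0163 58.4
True 10.21 [0.5701 0.1864 0.2362] [0.58 1.12 5.27] 0.0165 59.0
rel 10.69 [0.5695 0.1863 0.235 ] [ 0.23 -0.52  0.09] 0.0601 0.0
[(5.7, array([-37.77423764, -11.1477667 , -11.47445314,  89.67331356,
         0.        , 136.52576236])), (185.7, array([-37.77423764, -11.1477667 , -11.47445314,  89.67331356,
         0.        , -43.47423764]))]
```

View pics/b3.png

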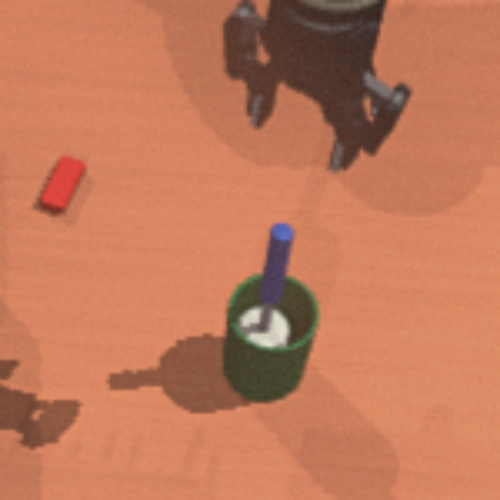

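The brush stands in the cup again, released, and the cup hasn't moved. On to the tab.

```bash
cat >> h.py <<'E'
Y=np.radians(5.7); X=np.array([np.cos(Y),np.sin(Y),0]); H=np.array([.6661,-.1746,.085]); OR=[180,0,185.7]
def tab(deg):
    a=np.radians(deg); return H+X*(-.204*np.cos(a)+.006*np.sin(a))+np.array([0,0,.204*np.sin(a)+.006*np.cos(a)])
def tcp(deg): return tab(deg)+[0,0,.054]
def st(l):
    s=robot.observe();print(l,round(s["time"],2),s["tool_pos"].round(4),s["ft_force"].round(2),round(s["gripper_width"],4),round(s["gripper_force"],1))
E
python3 - <<'E'
from h import *
print([robot.ik(tcp(d),OR) is not None for d in range(0,66,5)], tab(0),tab(60))
p=tcp(0)
robot.move_pose(p+[0,0,.16],OR)
print(robot.line_to(p,vel=.12,guard=6)); st("at")
cv2.imwrite("pics/l1.png",np.hstack([cv2.resize(robot.grab_frame(n)[y0:y0+120,x0:x0+120],(400,400)) for n,y0,x0 in(("scene",150,200),("top",210,310))]))
E
```

```text
[True, True, True, True, True, True, True, True, True, True, True, True, True, True] [ 0.46310866 -0.19486123  0.091     ] [ 0.56977479 -0.18421453  0.26466918]
False
at 14.98 [ 0.4635 -0.1951  0.1458] [0.75 0.81 0.49] 0.0599 0.0
```

View pics/l1.png

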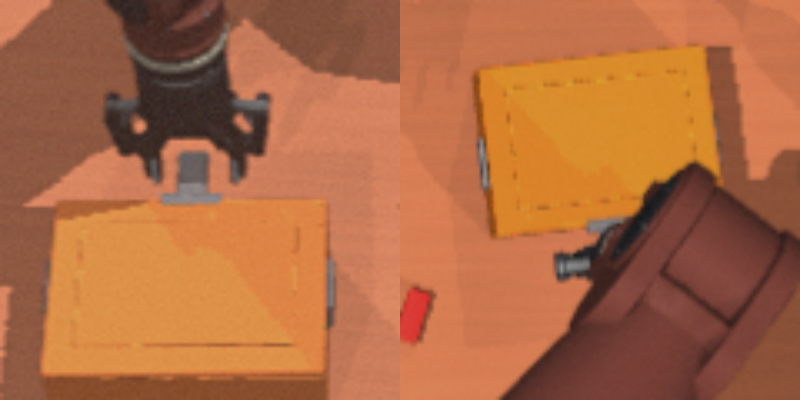

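The tab, at about (193,178) in the scene crop, is centred between the fingers. I'll grip it and raise the lid along the arc.

Run:
```python
from h import *
robot.set_gripper(0); robot.pause(.2); st("grip")
for d in range(6,61,6):
    robot.line_to(tcp(d),vel=.06); st(d)
    if np.linalg.norm(robot.observe()["ft_force"])>30: break
robot.pause(.3); st("end")
for n in("scene","top"): cv2.imwrite(f"pics/l2{n}.png",robot.grab_frame(n))
a=cv2.imread("pics/l2scene.png");cv2.imwrite("pics/l2.png",cv2.resize(a[130:310,190:430],(800,600)))
```

```text
grip 15.68 [ 0.4635 -0.1971  0.1459] [ -0.61 -11.17  -0.15] 0.0251 59.9
6 16.19 [ 0.4655 -0.1969  0.1672] [  1.81 -11.99  -3.22] 0.0249 59.5
12 16.7 [ 0.4696 -0.1964  0.1881] [  3.81 -11.62  -4.46] 0.0246 59.3
18 17.21 [ 0.4758 -0.1958  0.2084] [  5.25 -11.37  -3.98] 0.0246 59.5
24 17.72 [ 0.484  -0.1949  0.228 ] [  5.27 -12.    -4.06] 0.0248 59.7
30 18.23 [ 0.494  -0.1938  0.2464] [  4.46 -11.44  -5.13] 0.0248 59.9
36 18.73 [ 0.5059 -0.1926  0.2637] [  4.65 -12.27  -4.92] 0.0249 60.1
42 19.24 [ 0.5197 -0.1911  0.2798] [  2.88 -11.36  -5.47] 0.0248 60.2
48 19.75 [ 0.5349 -0.1895  0.2942] [  2.67 -11.62  -5.61] 0.025 60.3
54 20.26 [ 0.5516 -0.1878  0.307 ] [  2.12 -10.27  -5.11] 0.025 60.3
60 20.77 [ 0.5698 -0.1859  0.3181] [  0.9  -10.51  -3.34] 0.0249 60.5
end 21.07 [ 0.5697 -0.1859  0.318 ] [ 1.35 -9.52 -5.17] 0.0248 60.4
```

View pics/l2.png

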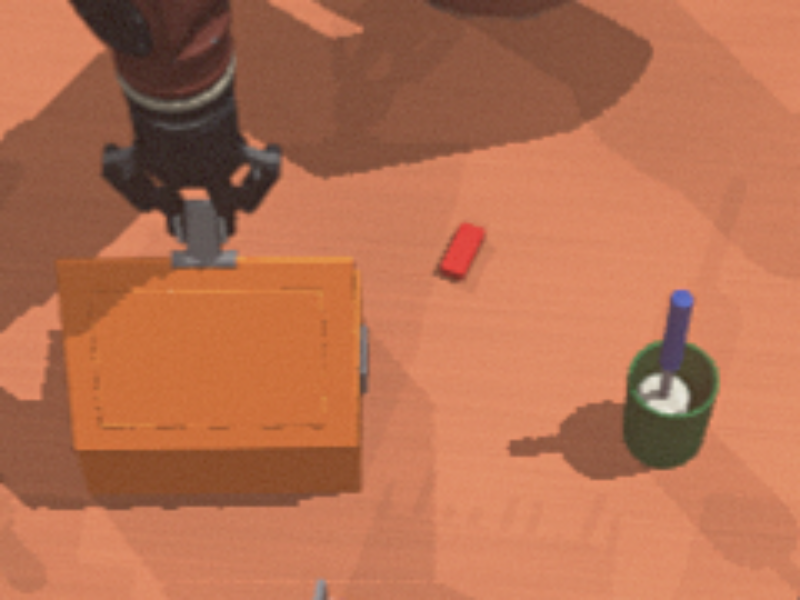

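The lid is up and held by the tab; front top corners at (60,260) and (355,258) in the crop, and the cup and brush stand undisturbed. I'll check the angle from the image.

Run:
```python
from h import *
from scipy.optimize import least_squares
Yv=np.array([-X[1],X[0],0])
def P(deg,L,h,w):
    a=np.radians(deg); return H+X*(-L*np.cos(a)+h*np.sin(a))+np.array([0,0,L*np.sin(a)+h*np.cos(a)])+Yv*w
sc=np.array([[60,260],[355,258]])/3.3333+[190,130]
for d in (55,58,60,62,65): print(d,(proj("scene",[P(d,.17,.010,-.115),P(d,.17,.010,.115)])-sc).round(1), (proj("scene",[P(d,.17,.0,-.115),P(d,.17,.0,.115)])-sc).round(1).tolist())
t=cv2.imread("pics/l2top.png")
cv2.imwrite("pics/l2t.png",cv2.resize(t[200:300,310:430],(720,600),interpolation=cv2.INTER_CUBIC))
for d in (55,60,65): print(d,(proj("top",[P(d,.17,.01,.115),P(d,.17,.01,-.115),P(d,.17,0,.115)])-[310,200])*6)
print((proj("top",[P(0,.17,0,.115),P(0,0,0,.115),P(0,0,0,-.115)])-[310,200])*6)
```

```text
55 [[-1.1 -2.2]
 [-0.4 -1.6]] [[-0.5, -3.6], [-0.3, -3.0]]
58 [[-1.7 -0.7]
 [-0.5 -0.1]] [[-1.1, -2.3], [-0.4, -1.7]]
60 [[-2.   0.4]
 [-0.6  1. ]] [[-1.4, -1.3], [-0.5, -0.7]]
62 [[-2.4  1.6]
 [-0.7  2.2]] [[-1.8, -0.3], [-0.5, 0.3]]
65 [[-2.9  3.5]
 [-0.8  4.1]] [[-2.3, 1.5], [-0.6, 2.1]]
55 [[170.76817018 317.45339471]
 [624.21998982 270.60878444]
 [171.70086536 334.5268246 ]]
60 [[169.00372017 290.44597995]
 [624.59264843 243.617112  ]
 [170.1580821  308.52493864]]
65 [[166.92551936 262.2375718 ]
 [624.25044463 215.47956658]
 [168.29271779 281.14729976]]
[[167.36965793 481.88905577]
 [134.38354616 177.29554745]
 [541.67392914 136.29501917]]
```

View pics/l2t.png

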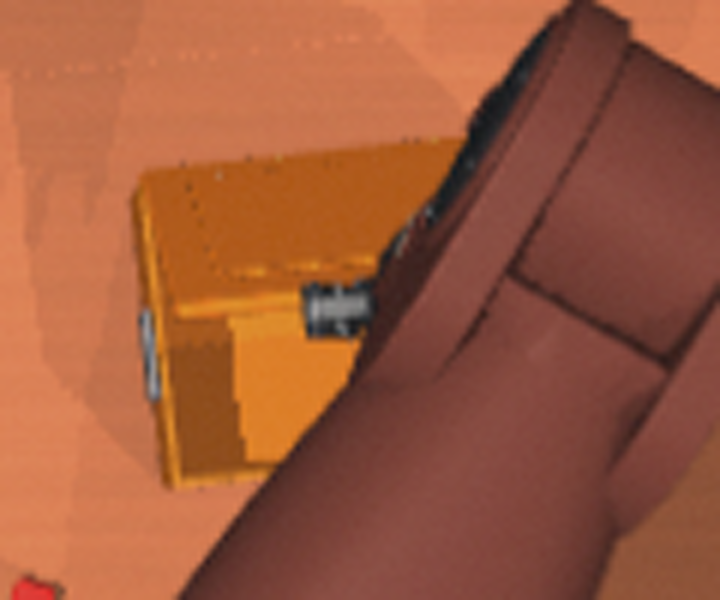

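The front edge strip of the lid is at (173–178, 303–318) in the top crop. The two cameras put the angle at about 58.3–59.2°, so I'll add 1° and hand in.

Run:
```python
from h import *
robot.line_to(tcp(61),vel=.03); robot.pause(.4); st("end")
print(robot.job_done())
```

```text
end 21.83 [ 0.5726 -0.1856  0.3196] [  0.74 -10.31  -4.6 ] 0.0246 60.5
the job is handed in; nothing more can be done
None
```

The cup got two brush strokes of about 45 mm each, and the brush was left standing in it. The job was handed in at 21.8 s with the gripper holding the lid at about 60° by camera estimate, the cup not visibly moved and the other things untouched.

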